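# Take the relay out of the shuttered test enclosure

### The job

Take the plug-in relay out of the test enclosure: keep the shutter's spring lock tab pressed down while you slide the shutter fully open (never force it against its lock), let the tab spring back up, then lift the relay out through the round port and stand it upright in the open parts tray without dropping it. Then slide the shutter fully closed again with the tab held down, and let the tab spring up so that the shutter is locked over the empty port. Leave the meter, the screwdriver and the terminal strip where they lie.

Things in the scene. Friction and masses are not known exactly. Their poses are not given: they have to be found in the camera images.
- enclosure: Grey metal enclosure fixed to the bench, 200 (its x) x 340 (its y) mm, flat roof 4 mm thick, top face 110 mm above the bench; origin at the centre of its underside, z up. On the roof, along y: a front guide at x -75 mm, 8 mm high, and a comb rail at x +73 to +89 mm, 23 mm high.
- port (a point): Centre of the round port in the roof, 120 mm across, at the level of the roof's top face; enclosure x 0, y -80 mm. Fingers must enter only partly open. Inside, right under it, stands a round pedestal 70 mm across, top 46 mm above the bench.
- shutter (a joint): Shutter, a clear plate 132 x 132 mm sliding on the roof along the enclosure's y. In m: 0 closed (over the port), 0.150 fully open (end stop, towards +y). Friction about 2 N. It slides only while the tab is down 5 mm or more; if the tab is let up it locks at the next notch, one every 30 mm (about 2 mm of play), both ends included.
- tab (a joint): How far the lock tab is pressed down, in m: 0 up (shutter locked), 0.010 bottomed. Keep it 6 to 9 mm down while sliding. Spring: about 2 N at first, 3.3 N at 5 mm, 5 N at the bottom.
- tab_top (a point): Centre of the top of the lock tab, a dark ribbed plate 46 x 46 mm in the shutter's middle, moving with it; up, its top is 22 mm above the roof (132 mm above the bench). At its +y and -y sides stand the shutter's two cheeks, 52 mm apart, 50 mm long in x, tops 30 mm above the roof: closed fingertips go between them, press the tab and push a cheek along.
- relay: Plug-in relay, an upright block 24 mm (its x) x 32 mm (its y) x 50 mm high, 40 to 85 g, white with grey sides and a black foot; origin at the centre of its underside, z up. It stands loose on the pedestal under the port, so its top is 96 mm above the bench, 14 mm below the roof's top face. Grip it across its 24 mm (x) in its upper half.
- tray: Open grey parts tray fixed to the bench, 130 (its x) x 110 (its y) mm, 28 mm high, walls 4 mm, inner floor about 4 mm above the bench; origin at the centre of its underside.
- meter: Black hand-held meter lying on the bench, 145 x 75 x 43 mm, with a round dial; origin at the centre of its underside. Bystander.
- screwdriver: Black-handled screwdriver 190 mm long lying on the bench. Bystander.
- terminals: Grey terminal strip on a steel foot, 45 x 80 x 38 mm; origin at the centre of its underside. Bystander.
Not all that is in view belongs to the job. Of the things that look like the tray, the largest one is meant.

How it is judged:
By the outcome, as a careful person would: the job done as asked, in the order asked, and still so for the second after the job is handed in, with the robot touching nothing.
It also fails if it takes over 72 s, if anything falls off the work surface, if the arm or the gripper's body presses on something with over 40 N, if the wrist force passes 120 N, or if a joint passes its speed limit or range.

### The arm

A 6-joint arm with a two-finger parallel gripper is mounted at the origin on the work surface. World frame = base frame: x ahead of the robot, y to its left, z up, the work surface at z = 0. Lengths are in mm, angles in degrees, forces in N, time in s.
With the tool pointing down it reaches from about 300 to 850 mm from the base axis. Payload 4.2 kg.
Tool frame: the origin (TCP) lies at the very end of the fingers, on their centre line; the grasp point (between the pads) lies env.grip_point_offset behind it (env.grip_point_offset is the distance from the TCP to the grasp point, in mm); z points along the fingers, y is the direction in which the jaws open and shut (so a half turn about z gives the same grasp; the last joint's range is limited). The gripper opens to 91 mm and grips with 3 to 60 N. Pads are 32 mm wide; open, the fingers measure 118 mm over their backs; the gripper's body (76 mm by 178 mm) begins 60 mm behind the grasp point.
Start: joints at [68.927, 18.312, 89.639, -0, 72.044, -1.146], TCP at [195.98, 540.588, 213.976] pointing down, gripper open.
Joint ranges: [-177.97, 177.97], [-48.28, 115.42], [12.27, 149.76], [-77.06, 257.06], [2.81, 150.46], [-146.56, 146.56]. Speed limits (degrees/s): [147.25, 147.25, 180, 180, 180, 180].

### API

Orientations are given as [roll, pitch, yaw] about the fixed x, y, z axes, in that order (R = Rz(yaw) Ry(pitch) Rx(roll)).
In Python, from workcell import env, grab_frame, camera_params gives the robot as it stands. The module is installed in compiled form; this text tells all that it offers.
- The arm moves only by the shell command python3 -m creep 'ROWS' [OPENING] [FORCE]. ROWS is a JSON object of lists of equal length, an entry for each row: "offset": the shift along the tool's x, y, z in m, a list of three; "rotation": the turn, a rotation vector about the tool's x, y, z in degrees, a list of three. A call has 1 to 5 rows; each row shifts and turns the commanded pose from where the row before left it, along the tool's axes as they then stand; what a row does not reach is not made up. A row lasts 1/8 s, in which the tool goes at most 62.5 mm and 10.7 degrees, less where a joint would pass 70% of its speed; a pose out of reach is approached as far as the arm can. A call is refused whole if a number of a shift passes 0.0625 or a number of a turn 10.7, either way. A call with a gripper value outside its range is refused whole. OPENING is the closure, from 0 (fully open) to 1 (shut), set as the call begins (- or left out, the last holds). The fingers move at their own pace and stop on an object; FORCE is the grip in N (left out, the last holds). Time passes only in rows, so rows that do not move let the fingers close. It gives the time, the measured TCP pose, the force and the opening at its end, in the units of the state.
- env.state(): the state, without advancing time (a new reading comes with each control period).
- grab_frame(name): name is "side" or "top" or "wrist"; returns the picture (420x560x3 uint8, red, green, blue); there is no depth.
- camera_params(name): a dict with "mtx" (3x3 intrinsics, pixels), "R" (3x3) and "t" (3): a world point X has camera coordinates R X + t. Camera axes: x right, y down, z forward; pixel columns grow to the right and rows downward; lengths in mm; the calibration is good to about 2 mm. A picture is of the moment at which its call begins: read the wrist's pose just before it. camera_params takes no time and is no camera call; for the wrist camera it gives the pose at the moment of the call.
- env.job_done(): hands the job in, once; it reports no verdict.
The state is a dict: "time_s": time; "qpos": joint angles; "qvel": joint speeds; "effort": joint torques, N m; "ee_pos": TCP position; "ee_rot": TCP orientation; "force": force on the tool from outside, world axes, zero at the start; "torque": the same for the moment, N m; "gripper_width": finger opening in mm.
Only numpy, scipy, OpenCV 4.12 (cv2) and the standard library are available. Lean on these libraries where they do the work, as an engineer would, in place of code of your own. Each camera call takes 0.05 s, during which the arm holds its last target.

## Working session

There is one attempt and no reset: what is moved stays moved. The work goes in short steps, Python scripts to look and compute and a shell command to move; the robot and the scene stay as the last step left them, time stands still between calls to the robot, and variables do not carry over. Pictures are saved under pics/ and viewed, and the job is handed in when it is done.

```bash
ls; mkdir -p pics; python3 - <<'E'
from workcell import env, grab_frame, camera_params
import cv2
for n in ["side","top","wrist"]:
    p=camera_params(n); print(n,p)
    cv2.imwrite(f"pics/a_{n}.png",cv2.cvtColor(grab_frame(n),cv2.COLOR_RGB2BGR))
print(env.state(), env.grip_point_offset)
E
```

```text
pics
side {'mtx': array([[527.4190439 ,   0.        , 275.88874067],
       [  0.        , 527.4190439 , 209.437829  ],
       [  0.        ,   0.        ,   1.        ]]), 'R': array([[ 0.89628155, -0.4433743 ,  0.00993054],
       [-0.2865885 , -0.59613696, -0.74999183],
       [ 0.33844707,  0.66935786, -0.66137254]]), 't': array([-547.30475277,  191.41233233, 1110.47202161])}
top {'mtx': array([[514.60518099,   0.        , 286.18894999],
       [  0.        , 514.60518099, 210.69667051],
       [  0.        ,   0.        ,   1.        ]]), 'R': array([[-0.0239475 , -0.99957238,  0.0167801 ],
       [-0.98563484,  0.02079997, -0.16760468],
       [ 0.16718399, -0.02055276, -0.98571147]]), 't': array([-95.09985121, 586.66830387, 985.74819032])}
wrist {'mtx': array([[355.28116301,   0.        , 277.3320491 ],
       [  0.        , 355.28116301, 214.52141349],
       [  0.        ,   0.        ,   1.        ]]), 'R': array([[ 0.34003724,  0.94040908, -0.00233088],
       [ 0.90190223, -0.32540974,  0.28404378],
       [ 0.26635886, -0.09868769, -0.95880848]]), 't': array([-573.64379082,  -32.74493893,  391.997206  ])}
{'time_s': 0.15, 'qpos': array([ 6.89261214e+01,  1.83410713e+01,  8.96890605e+01, -2.25502589e-03,
        7.20430737e+01, -1.14686510e+00]), 'qvel': array([ 0.03846803, -0.21251319, -0.13923615, -0.04450174,  0.01199781,
       -0.06982097]), 'effort': array([ 2.81644825e-04, -4.12769830e+01, -2.32154614e+01,  7.27592572e-02,
        4.34857397e-02, -1.10901992e-04]), 'ee_pos': array([195.86095481, 540.22292075, 213.34376482]), 'ee_rot': array([-1.79926766e+02,  6.78636138e-04,  1.60073684e+02]), 'force': array([-0.54506993, -0.58276283,  0.77836266]), 'torque': array([0.01069115, 0.01147948, 0.04864764]), 'gripper_width': 90.89795323252285} 18.8
```

View pics/a_side.png

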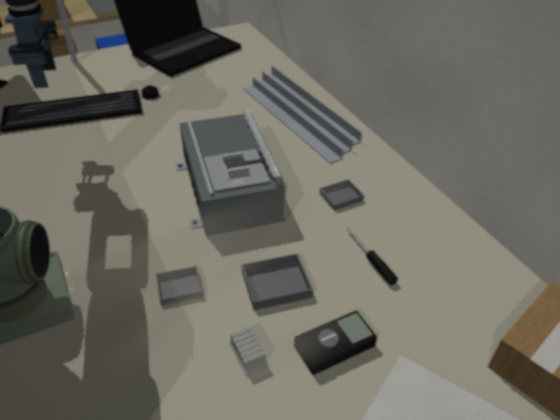

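View pics/a_top.png

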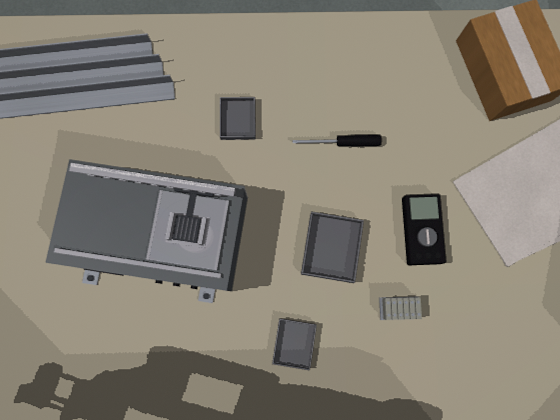

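View pics/a_wrist.png

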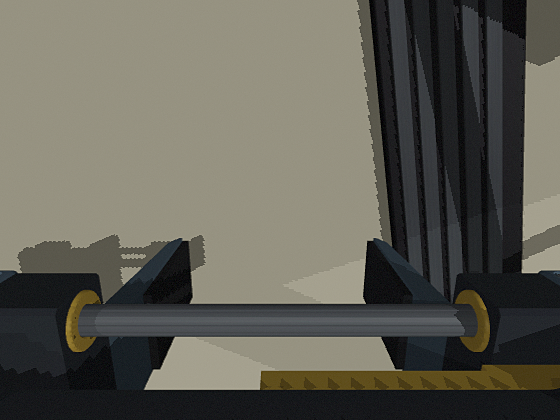

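The three views show the enclosure on the left of the top view, at about (150,225), with the shutter closed and the tab near (187,229). The large tray is at (333,247). The two smaller trays are at (238,118) and (296,343). I'll zoom in next.

```bash
cat > h.py <<'E'
import numpy as np, cv2
from workcell import env, grab_frame, camera_params
def ray(p,uv):
    d=np.linalg.inv(p['mtx'])@np.array([uv[0],uv[1],1.0]); R=p['R'];t=p['t']
    return -R.T@t, R.T@d
def onz(p,uv,z):
    c,d=ray(p,uv); return c+d*(z-c[2])/d[2]
def tri(obs):
    A=np.zeros((3,3));b=np.zeros(3)
    for p,uv in obs:
        c,d=ray(p,uv); d=d/np.linalg.norm(d); M=np.eye(3)-np.outer(d,d); A+=M;b+=M@c
    X=np.linalg.solve(A,b); return X
def proj(p,X):
    q=p['mtx']@(p['R']@np.array(X,float)+p['t']); return q[:2]/q[2]
def rd(f): return cv2.imread(f)
def zoom(f,x0,y0,x1,y1,s,out,g=1.0):
    im=rd(f)[y0:y1,x0:x1]; im=np.clip(im*g,0,255).astype('uint8')
    im=cv2.resize(im,None,fx=s,fy=s,interpolation=cv2.INTER_CUBIC); cv2.imwrite(out,im)
def st():
    s=env.state(); print(round(s['time_s'],2),s['ee_pos'].round(1),s['ee_rot'].round(2),'F',s['force'].round(1),'w',round(s['gripper_width'],1)); return s
E
python3 - <<'E'
from h import *
zoom('pics/a_top.png',40,150,380,300,2.35,'pics/b_top.png',1.6)
zoom('pics/a_side.png',150,90,350,320,2.6,'pics/b_side.png',1.6)
E
```

```text
(no output)
```

View pics/b_top.png

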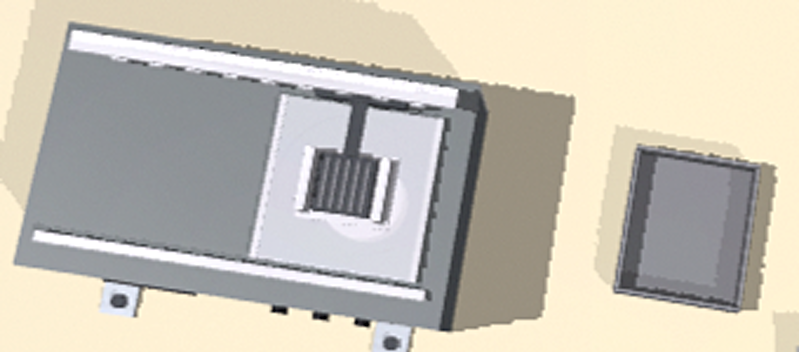

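View pics/b_side.png

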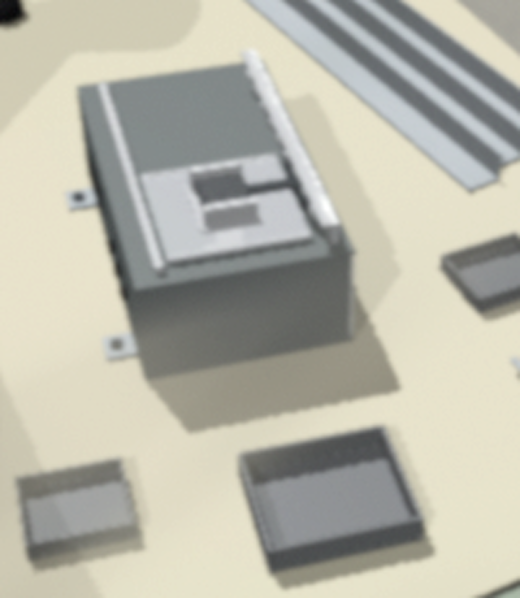

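```bash
python3 - <<'E'
from h import *
T=camera_params('top');S=camera_params('side')
zt=lambda u,v:(40+u/2.35,150+v/2.35); zs=lambda u,v:(150+u/2.6,90+v/2.6)
# triangulate: roof corners, tray rim
for n,a,b in [('roof x- y+',(14,264),(78,88)),('roof x- y-',(443,330),(133,290)),('roof x+ y-',(486,92),(352,250)),
  ('tray y+x+',(637,145),(385,428)),('tray y-x+',(757,163),(423,527)),('tray y-x-',(742,308),(275,568)),('tray y+x-',(614,291),(240,455)),
  ]:
    X=tri([(T,zt(*a)),(S,zs(*b))]); print(n,X.round(1),'res',(proj(T,X)-zt(*a)).round(1),(proj(S,X)-zs(*b)).round(1))
print('roof z=110',[onz(T,zt(*a),110)[:2].round(1).tolist() for a in [(70,24),(14,264),(443,330),(486,92)]])
r=np.array([onz(T,zt(*a),110)[:2] for a in [(70,24),(14,264),(443,330),(486,92)]])
c=r.mean(0); ey=(r[0]+r[1]-r[2]-r[3]); yaw=np.degrees(np.arctan2(-ey[0],ey[1])); print('enc',c,yaw,np.linalg.norm(r[0]-r[3]),np.linalg.norm(r[0]-r[1]))
q=np.array([onz(T,zt(*a),28)[:2] for a in [(637,145),(757,163),(742,308),(614,291)]]); print('tray',q.mean(0), q.round(1).tolist())
a=np.radians(yaw); Rz=np.array([[np.cos(a),-np.sin(a)],[np.sin(a),np.cos(a)]])
print('tab pred',c+Rz@[0,-80],'meas',onz(T,zt(343,184),132)[:2])
E
```

```text
roof x- y+ [487.1 340.2 108.4] res [ 0.  -0.1] [-0.1  0. ]
roof x- y- [425.9   2.9 113.9] res [-0.2  0.8] [ 0.7 -0.1]
roof x+ y- [616.4 -33.6 117.9] res [ 0.1 -0.3] [-0.3  0.1]
tray y+x+ [ 586.2 -160.4   23.1] res [ 0.1 -0.2] [-0.2  0. ]
tray y-x+ [ 567.2 -266.    15.9] res [-0.2  0.7] [ 0.7 -0.1]
tray y-x- [ 441.8 -247.9   11.5] res [-0.   0.1] [ 0.1 -0. ]
tray y+x- [ 459.5 -136.5   25.3] res [ 0.1 -0.5] [-0.4  0.1]
roof z=110 [[681.0, 304.7], [486.8, 339.5], [427.4, 2.8], [617.5, -33.0]]
enc [553.17403862 153.53612639] -10.320236119344614 343.61974468384983 197.2891322174652
tray [ 512.90678199 -201.48938992] [[585.0, -159.9], [566.8, -264.5], [441.4, -245.5], [458.4, -136.1]]
tab pred [538.84206268  74.83038031] meas [541.64311121  78.15717471]
```

```bash
cat >> h.py <<'E'
from scipy.spatial.transform import Rotation as Ro
def Rt(s): return Ro.from_euler('xyz',s['ee_rot'],degrees=True)
def go(x,y,z,yaw=None):
    s=env.state(); R=Rt(s)
    d=np.array([x,y,z])-s['ee_pos']; print('tool d mm',R.inv().apply(d).round(1))
    if yaw is not None:
        T=Ro.from_euler('xyz',[180,0,yaw],degrees=True); print('rotvec',(R.inv()*T).as_rotvec(degrees=True).round(2))
E
python3 - <<'E'
from h import *
s=st(); p=camera_params('wrist'); R=Rt(s)
c=-p['R'].T@p['t']; print('cam in tool',R.inv().apply(c-s['ee_pos']).round(1)); print('axes in tool\n',(R.as_matrix().T@p['R'].T).round(3))
go(500,60,250,79.7)
E
```

```text
0.15 [195.9 540.2 213.3] [-179.93    0.    160.07] F [-0.5 -0.6  0.8] w 90.9
cam in tool [  80.4   -0.3 -170.6]
axes in tool
 [[ 0.001 -0.959 -0.284]
 [ 1.     0.001 -0.001]
 [ 0.001 -0.284  0.959]]
tool d mm [-449.6 -347.9  -36.2]
rotvec [-6.000e-02  5.000e-02  8.037e+01]
```

```bash
python3 -m creep '{"offset":[[0.02,0.02,-0.01],[0.02,0.02,-0.01],[0.02,0.02,-0.01],[0.02,0.02,0],[0.02,0.02,0]],"rotation":[[0,0,10],[0,0,10],[0,0,10],[0,0,10],[0,0,10]]}' 1 20
```

```text
time_s: 0.78
ee_pos: [183.5, 678.0, 243.7]
ee_rot: [-180.0, 0.0, 109.8]
force: [0.8, 0.5, 0.4]
gripper_width: 44.3
```

```bash
python3 - <<'E'
from h import *
st(); go(530,30,250,79.7)
s=env.state()
E
```

```text
0.78 [183.5 678.  243.7] [-1.7998e+02  2.0000e-02  1.0979e+02] F [0.8 0.5 0.4] w 44.3
tool d mm [-727.1  106.7   -6.1]
rotvec [-1.000e-02  2.000e-02  3.009e+01]
```

```bash
python3 -m creep '{"offset":[[-0.059,0.009,0],[-0.057,0.019,0],[-0.053,0.028,0],[-0.047,0.037,0],[-0.047,0.037,0]],"rotation":[[0,0,10],[0,0,10],[0,0,10],[0,0,0],[0,0,0]]}' 1 20; python3 -m creep '{"offset":[[-0.047,0.037,0],[-0.047,0.037,0],[-0.047,0.037,0],[-0.047,0.037,0],[-0.047,0.037,0]],"rotation":[[0,0,0],[0,0,0],[0,0,0],[0,0,0],[0,0,0]]}'; python3 -c "
from h import *
st(); go(530,30,250,79.7)"
```

```text
time_s: 1.4
ee_pos: [326.6, 411.9, 243.7]
ee_rot: [180.0, 0.0, 80.1]
force: [0.7, 0.4, 0.6]
gripper_width: 0.3
time_s: 2.02
ee_pos: [468.2, 148.6, 243.9]
ee_rot: [180.0, -0.0, 80.1]
force: [0.7, 0.3, -0.1]
gripper_width: 0.8
2.02 [468.2 148.6 243.9] [ 1.7999e+02 -2.0000e-02  8.0080e+01] F [ 0.7  0.3 -0.1] w 0.8
tool d mm [-106.1   81.3   -6.1]
rotvec [ 0.01 -0.02  0.38]
```

```bash
python3 -m creep '{"offset":[[-0.048,0.037,0],[-0.048,0.037,0],[0,0,0]],"rotation":[[0,0,0.4],[0,0,0],[0,0,0]]}'; python3 -c "
from h import *
st(); p=camera_params('wrist')
import pickle; pickle.dump(p,open('w1.pkl','wb'))
cv2.imwrite('pics/c_w1.png',grab_frame('wrist')[:,:,::-1])"
```

```text
time_s: 2.4
ee_pos: [524.9, 39.4, 243.3]
ee_rot: [-180.0, 0.1, 79.3]
force: [0.8, 1.3, -0.4]
gripper_width: 0.5
2.4 [524.9  39.4 243.3] [-1.7999e+02  5.0000e-02  7.9350e+01] F [ 0.8  1.3 -0.4] w 0.5
```

View pics/c_w1.png

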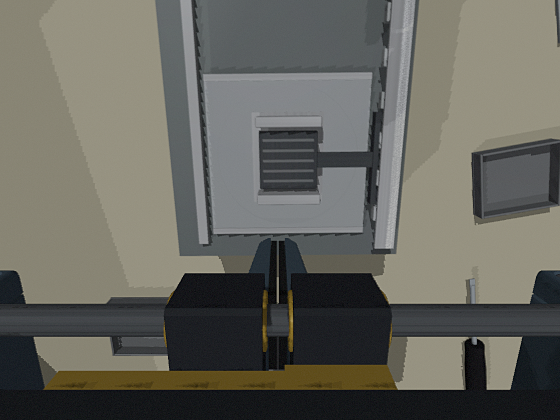

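The wrist view shows the dark ribbed tab at about (289,160), with cheeks at v≈122 and v≈198. I'll take a second view from a shifted place for parallax.

```bash
python3 -m creep '{"offset":[[-0.02,0.05,0],[0,0,0],[0,0,0]],"rotation":[[0,0,0],[0,0,0],[0,0,0]]}'; python3 -c "
from h import *
st(); p=camera_params('wrist')
import pickle; pickle.dump(p,open('w2.pkl','wb'))
cv2.imwrite('pics/c_w2.png',grab_frame('wrist')[:,:,::-1])
zoom('pics/c_w1.png',190,60,400,260,3,'pics/d1.png',1.7)
zoom('pics/c_w2.png',110,30,330,230,3,'pics/d2.png',1.7)"
```

```text
time_s: 2.82
ee_pos: [568.3, 15.6, 243.6]
ee_rot: [-179.9, -0.0, 79.7]
force: [-1.1, 0.7, 0.3]
gripper_width: 0.3
2.83 [568.3  15.6 243.6] [-1.799e+02 -2.000e-02  7.975e+01] F [-1.1  0.7  0.3] w 0.3
```

View pics/d1.png

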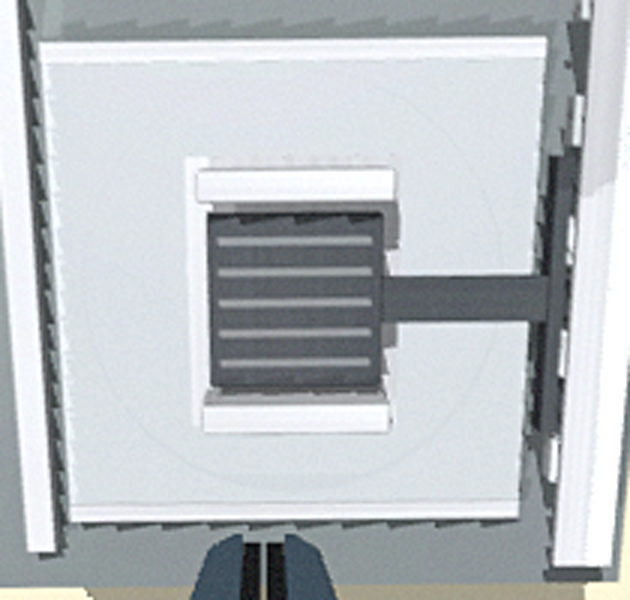

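View pics/d2.png

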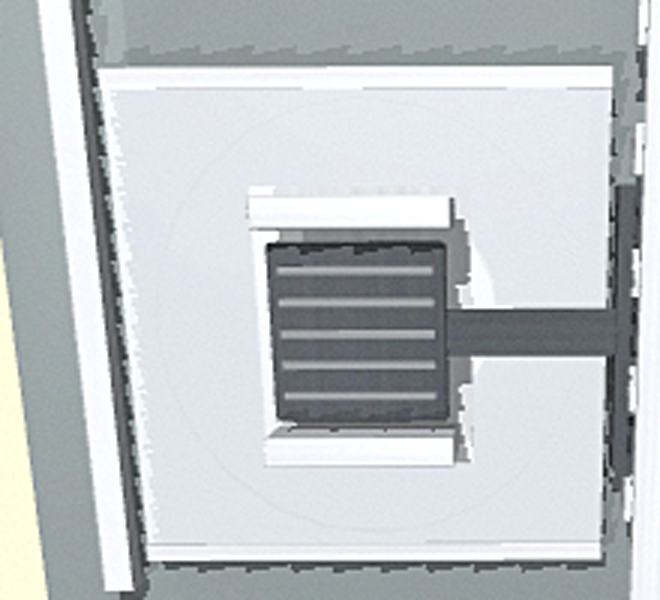

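```bash
python3 - <<'E'
from h import *
import pickle
p1=pickle.load(open('w1.pkl','rb'));p2=pickle.load(open('w2.pkl','rb'))
z1=lambda u,v:(190+u/3,60+v/3); z2=lambda u,v:(110+u/3,30+v/3)
for n,a,b in [('tab mid',(295,302),(358.5,334.5)),('rib1L',(218,241),(278,271)),('rib1R',(372,241),(433,270)),('rib5L',(220,363),(286,397)),('rib5R',(373,362),(437,395)),
 ('cheek+ yR top near',(393,199),(452,227)),('cheek+ far R',(392,170),(452,197)),('cheek- far',(389,404),(455,436)),('cheek- near',(389,431),(455,464)),('sh TL',(40,42),(98,68)),('sh TR',(546,38),(612,66)),('sh BL',(70,521),(148,559)),('sh BR',(520,515),(600,555))]:
    X=tri([(p1,z1(*a)),(p2,z2(*b))]); print(n,X.round(1),(proj(p1,X)-z1(*a)).round(1),(proj(p2,X)-z2(*b)).round(1))
print(onz(p1,z1(295,302),132),onz(p2,z2(358.5,334.5),132))
E
```

```text
tab mid [541.   77.2 128.3] [-0.1  0.3] [ 0.1 -0.3]
rib1L [523.9  96.7 128.2] [-0.1  0.3] [ 0.1 -0.3]
rib1R [563.6  89.7 130.8] [-0.  0.] [ 0. -0.]
rib5L [517.9  64.4 126.6] [-0.1  0.3] [ 0.1 -0.3]
rib5R [558.6  58.5 133.5] [-0.1  0.2] [ 0.1 -0.2]
cheek+ yR top near [570.5  99.3 131.6] [-0.   0.1] [ 0.  -0.1]
cheek+ far R [571.7 106.4 128.6] [ 0. -0.] [-0.  0.]
cheek- far [561.2  46.9 134.5] [ 0.1 -0.2] [-0.1  0.2]
cheek- near [559.9  39.8 136. ] [ 0.  -0.1] [-0.   0.1]
sh TL [487.3 154.5 114.8] [-0.1  0.4] [ 0.1 -0.4]
sh TR [618.  131.3 114. ] [-0.   0.1] [ 0.  -0.1]
sh BL [463.7  23.6 113.9] [ 0. -0.] [-0.  0.]
sh BR [594.6   3.4 120.8] [ 0. -0.] [-0.  0.]
[541.06203605  77.97766216 132.        ] [541.38048155  77.22411534 132.        ]
```

```bash
python3 -c "
from h import *
st(); go(541,77.5,150,79.75)"
```

```text
2.88 [568.2  15.6 243.8] [-1.7993e+02 -2.0000e-02  7.9770e+01] F [ 0.2  0.4 -0. ] w 0.2
tool d mm [ 56.  -37.6  93.9]
rotvec [-0.07 -0.02  0.02]
```

```bash
python3 -m creep '{"offset":[[0.028,-0.019,0.015],[0.028,-0.019,0.015],[0,0,0.032],[0,0,0.032],[0,0,0]],"rotation":[[0,0,0],[0,0,0],[0,0,0],[0,0,0],[0,0,0]]}'; python3 -c "
from h import *
st(); go(541,77.5,124.5,79.75)
cv2.imwrite('pics/e_w.png',grab_frame('wrist')[:,:,::-1])
cv2.imwrite('pics/e_s.png',grab_frame('side')[:,:,::-1])
zoom('pics/e_w.png',150,0,430,270,2.2,'pics/e1.png',1.7)
zoom('pics/e_s.png',150,90,310,240,3.5,'pics/e2.png',1.7)"
```

```text
time_s: 3.5
ee_pos: [539.2, 76.9, 148.3]
ee_rot: [-179.7, 0.1, 79.8]
force: [-0.0, -0.4, 1.3]
gripper_width: 0.3
3.5 [539.2  76.9 148.3] [-1.797e+02  8.000e-02  7.977e+01] F [-0.  -0.4  1.3] w 0.3
tool d mm [ 0.9  1.8 23.8]
rotvec [-0.3   0.08  0.02]
```

View pics/e1.png

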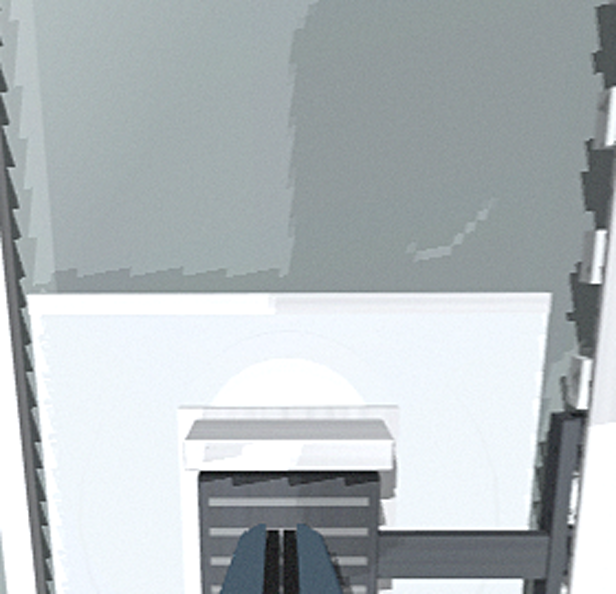

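View pics/e2.png

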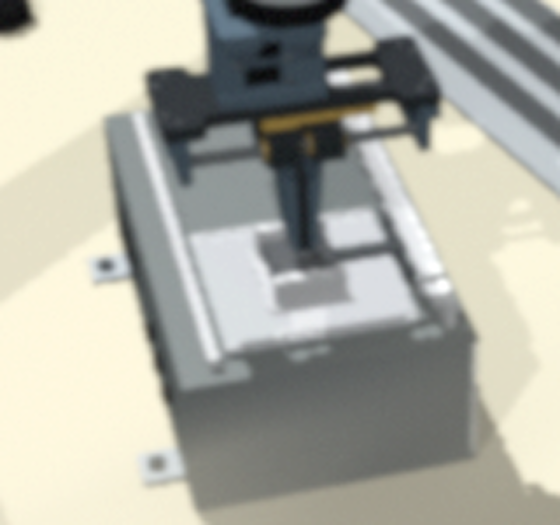

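The fingertips hang over the ribs, between the cheeks at zoom (290,440) and below. Next I'll press the tab.

```bash
python3 -m creep '{"offset":[[0,0.002,0.01],[0,0,0.005],[0,0,0]],"rotation":[[-0.2,0,0],[0,0,0],[0,0,0]]}';python3 -m creep '{"offset":[[0,0,0.004],[0,0,0]],"rotation":[[0,0,0],[0,0,0]]}'; python3 -m creep '{"offset":[[0,0,0.003],[0,0,0]],"rotation":[[0,0,0],[0,0,0]]}'
```

```text
time_s: 3.98
ee_pos: [543.7, 75.7, 134.7]
ee_rot: [179.8, 0.0, 79.7]
force: [-0.2, -0.3, -1.5]
gripper_width: 0.3
time_s: 4.22
ee_pos: [544.3, 75.7, 131.1]
ee_rot: [179.8, -0.0, 79.7]
force: [0.3, 0.5, 2.1]
gripper_width: 0.4
time_s: 4.47
ee_pos: [544.3, 75.8, 128.1]
ee_rot: [179.7, -0.0, 79.7]
force: [0.5, 0.3, 2.7]
gripper_width: 0.3
```

```bash
python3 -m creep '{"offset":[[0,-0.002,0.0035],[0,0,0],[0,0,0]],"rotation":[[0.2,0,0],[0,0,0],[0,0,0]]}'; python3 -c "
from h import *
st(); st()"
```

```text
time_s: 4.85
ee_pos: [542.7, 76.2, 124.8]
ee_rot: [179.9, -0.0, 79.7]
force: [2.9, -0.6, 3.8]
gripper_width: 0.3
4.85 [542.7  76.2 124.8] [ 1.7991e+02 -3.0000e-02  7.9680e+01] F [ 2.9 -0.6  3.8] w 0.3
4.85 [542.7  76.2 124.8] [ 1.7991e+02 -3.0000e-02  7.9680e+01] F [ 2.9 -0.6  3.8] w 0.3
```

```bash
python3 -m creep '{"offset":[[0.005,0,0.0005],[0.004,0,0],[0.003,0,0],[0.003,0,0],[0.004,0,0]],"rotation":[[0,0,0],[0,0,0],[0,0,0],[0,0,0],[0,0,0]]}'
```

```text
time_s: 5.48
ee_pos: [545.1, 95.0, 123.9]
ee_rot: [-180.0, 0.0, 79.7]
force: [0.2, -1.8, 4.3]
gripper_width: 0.7
```

```bash
python3 -m creep '{"offset":[[0.008,0,-0.0003],[0.01,0,0],[0.01,0,0],[0.01,0,0],[0.01,0,0]],"rotation":[[0,0,0],[0,0,0],[0,0,0],[0,0,0],[0,0,0]]}'
```

```text
time_s: 6.1
ee_pos: [553.6, 142.8, 124.1]
ee_rot: [-179.9, 0.0, 79.7]
force: [-2.0, -2.5, 4.0]
gripper_width: 0.2
```

```bash
python3 -m creep '{"offset":[[0.01,0,0],[0.01,0,0],[0.01,0,0],[0.01,0,0],[0.01,0,0]],"rotation":[[0,0,0],[0,0,0],[0,0,0],[0,0,0],[0,0,0]]}'; python3 -c "
from h import *
st()
cv2.imwrite('pics/f_s.png',grab_frame('side')[:,:,::-1])
cv2.imwrite('pics/f_t.png',grab_frame('top')[:,:,::-1])
zoom('pics/f_s.png',150,90,310,240,3.5,'pics/f2.png',1.7)
zoom('pics/f_t.png',40,150,260,310,3,'pics/f1.png',1.7)"
```

```text
time_s: 6.72
ee_pos: [563.1, 191.9, 124.3]
ee_rot: [-180.0, -0.0, 79.7]
force: [-0.1, -2.6, 3.9]
gripper_width: 0.7
6.72 [563.1 191.9 124.3] [-180.     -0.     79.67] F [-0.1 -2.6  3.9] w 0.7
```

View pics/f2.png

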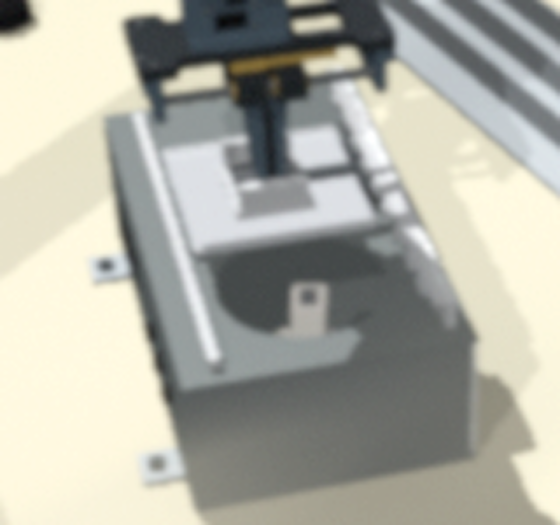

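View pics/f1.png

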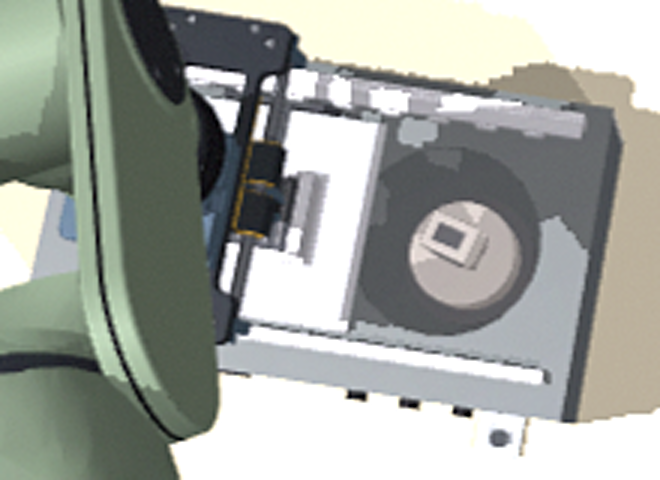

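The shutter is about 110 mm open. The relay is visible on the pedestal at zoom (450,240), turned relative to the box. I'll keep sliding.

```bash
python3 -m creep '{"offset":[[0.01,0,0],[0.01,0,0],[0.01,0,0],[0.005,0,0],[0.003,0,0]],"rotation":[[0,0,0],[0,0,0],[0,0,0],[0,0,0],[0,0,0]]}';python3 -m creep '{"offset":[[0.003,0,0],[0.002,0,0],[0.001,0,0]],"rotation":[[0,0,0],[0,0,0],[0,0,0]]}'
```

```text
time_s: 7.45
ee_pos: [569.9, 229.0, 124.2]
ee_rot: [180.0, -0.0, 79.7]
force: [-1.8, -1.8, 4.3]
gripper_width: 0.5
time_s: 7.82
ee_pos: [570.9, 234.0, 124.3]
ee_rot: [180.0, 0.1, 79.7]
force: [-1.1, -4.6, 5.0]
gripper_width: 0.3
```

```bash
python3 -m creep '{"offset":[[0.0015,0,0],[0,0,0]],"rotation":[[0,0,0],[0,0,0]]}'; python3 -m creep '{"offset":[[0.0015,0,0],[0,0,0]],"rotation":[[0,0,0],[0,0,0]]}'
```

```text
time_s: 8.07
ee_pos: [570.9, 234.1, 124.3]
ee_rot: [-180.0, 0.2, 79.7]
force: [-1.6, -7.3, 4.9]
gripper_width: 0.7
time_s: 8.32
ee_pos: [570.9, 234.1, 124.4]
ee_rot: [-180.0, 0.4, 79.7]
force: [-1.2, -10.7, 6.4]
gripper_width: 0.2
```

It is hard on the end stop: the position no longer advances and the force rises to 10 N. I'll ease off and lift straight up.

```bash
python3 -m creep '{"offset":[[-0.002,0,0],[0,0,-0.006],[0,0,-0.01],[-0.003,0,-0.03],[0,0,-0.05]],"rotation":[[0,0,0],[0,0,0],[0,0,0],[0,0,0],[0,0,0]]}'; python3 -m creep '{"offset":[[-0.06,0.01,-0.04],[-0.06,0.01,0],[-0.06,0,0],[-0.04,0,0],[0,0,0]],"rotation":[[0,0,0],[0,0,0],[0,0,0],[0,0,0],[0,0,0]]}'; python3 -c "
from h import *
import pickle
st(); p=camera_params('wrist'); pickle.dump(p,open('w3.pkl','wb'))
cv2.imwrite('pics/g_w.png',grab_frame('wrist')[:,:,::-1])"
```

```text
time_s: 8.95
ee_pos: [569.5, 233.5, 219.6]
ee_rot: [-179.8, -0.0, 79.7]
force: [-0.1, -1.0, 0.7]
gripper_width: 0.7
time_s: 9.57
ee_pos: [550.9, 20.0, 255.2]
ee_rot: [179.9, -0.1, 79.5]
force: [0.5, 0.5, 0.0]
gripper_width: 0.4
9.57 [550.9  20.  255.2] [ 1.7993e+02 -1.3000e-01  7.9460e+01] F [0.5 0.5 0. ] w 0.4
```

View pics/g_w.png

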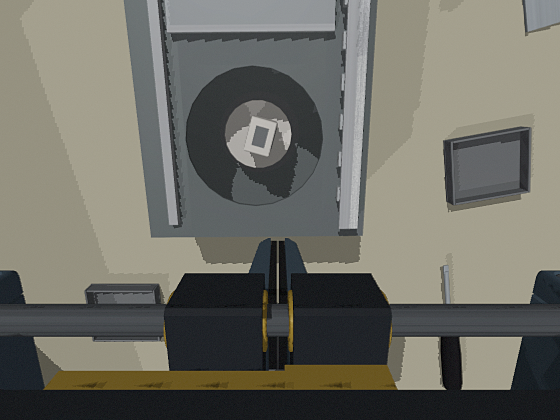

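The wrist view shows the relay top at about (261,137), turned around 15° from the box axes and off the pedestal centre. I'll take a second view and check the tab in the top and side images.

```bash
python3 -m creep '{"offset":[[0.03,-0.05,-0.01],[0,0,0],[0,0,0]],"rotation":[[0,0,0],[0,0,0],[0,0,0]]}'; python3 -c "
from h import *
import pickle
st(); p=camera_params('wrist'); pickle.dump(p,open('w4.pkl','wb'))
cv2.imwrite('pics/g_w2.png',grab_frame('wrist')[:,:,::-1])
cv2.imwrite('pics/g_s.png',grab_frame('side')[:,:,::-1])
zoom('pics/g_w.png',170,50,350,220,4,'pics/g1.png',1.7)
zoom('pics/g_w2.png',240,0,450,240,2.5,'pics/g2.png',1.7)
zoom('pics/g_s.png',150,90,310,240,3.5,'pics/g3.png',1.7)"
```

```text
time_s: 10.0
ee_pos: [507.7, 61.0, 264.9]
ee_rot: [179.9, -0.1, 79.8]
force: [0.6, -0.9, -1.0]
gripper_width: 0.5
10.0 [507.7  61.  264.9] [ 1.7992e+02 -6.0000e-02  7.9790e+01] F [ 0.6 -0.9 -1. ] w 0.5
```

View pics/g1.png

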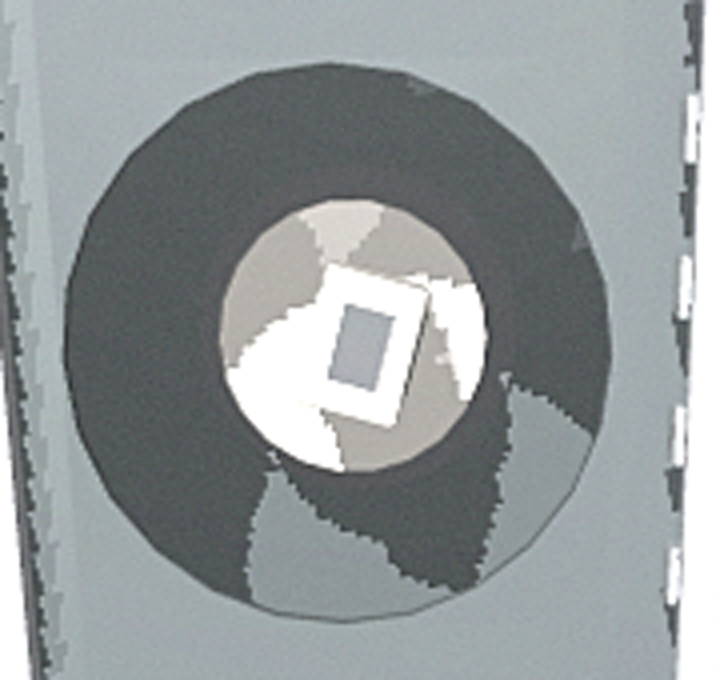

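View pics/g2.png

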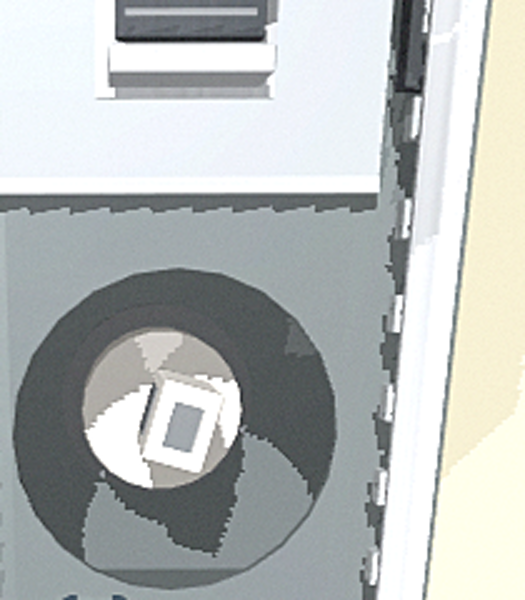

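View pics/g3.png

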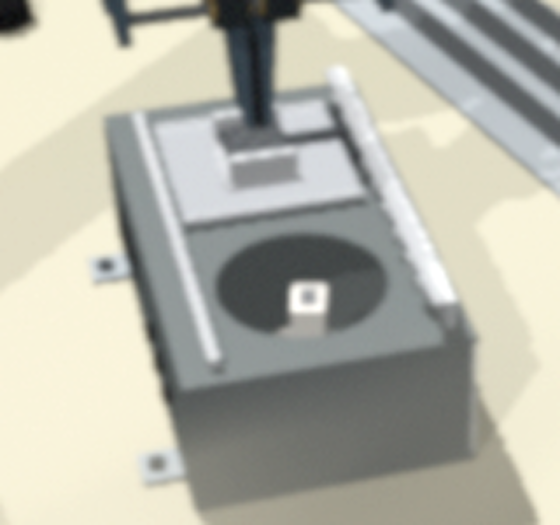

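```bash
python3 - <<'E'
from h import *
import pickle
p1=pickle.load(open('w3.pkl','rb'));p2=pickle.load(open('w4.pkl','rb'))
z1=lambda u,v:(170+u/4,50+v/4); z2=lambda u,v:(240+u/2.5,0+v/2.5)
for a,b in [((360.3,347.3),(184.7,428)),((343,303),(177,402)),((393,316),(206,410)),((377,391),(193,455)),((328,379),(163,445)),((428,291),(227,387))]:
    X=tri([(p1,z1(*a)),(p2,z2(*b))]); print(X.round(1),(proj(p1,X)-z1(*a)).round(1))
r=np.array([onz(p1,z1(*a),96)[:2] for a in [(343,303),(393,316),(377,391),(328,379)]])
print('c',r.mean(0)); ey=r[0]+r[1]-r[2]-r[3]; ex=r[1]+r[2]-r[0]-r[3]; print(np.degrees(np.arctan2(-ey[0],ey[1])),np.degrees(np.arctan2(ex[1],ex[0])))
r2=np.array([onz(p1,z1(*a),96)[:2] for a in [(428,291),(396,427)]]);d=r2[0]-r2[1];print('long edge',np.linalg.norm(d),np.degrees(np.arctan2(-d[0],d[1])))
r2=np.array([onz(p1,z1(*a),96)[:2] for a in [(428,291),(338,264)]]);d=r2[0]-r2[1];print('short edge',np.linalg.norm(d),np.degrees(np.arctan2(d[1],d[0])))
print('c2',onz(p2,z2(184.7,428),96))
print('port', onz(p1,z1(338,342),110), onz(p2,z2(176,428),110))
T=camera_params('top');zt=lambda u,v:(40+u/3,150+v/3)
print('top cam relay top', onz(T,zt(451,239),96))
E
```

```text
[546.3  78.5 101.6] [-0.   0.1]
[544.7  88.8 103.3] [ 0.1 -0.1]
[554.9  84.  103.5] [ 0.  -0.1]
[548.   68.2 103.2] [-0.2  0.4]
[537.4  72.6  97.1] [-0.   0.1]
[564.3  88.5  92.8] [ 0.8 -1.4]
c [546.00847536  78.1355245 ]
-23.083975689091506 -24.431403115969296
long edge 31.31194250024009 -24.159197260784598
short edge 20.966485808875927 -26.702355521528688
c2 [546.68926985  77.39736558  96.        ]
port [542.301016    81.03279585 110.        ] [542.49127185  80.53183722 110.        ]
top cam relay top [543.83102954  76.1534126   96.        ]
```

```bash
python3 -c "
from h import *
st(); go(546.3,77.9,150,66)"; python3 -m creep '{"offset":[[0,0,0],[0,0,0]],"rotation":[[0,0,7],[0,0,6.8]]}' 0.56 ; python3 -c "
from h import *
st(); go(546.3,77.9,150,66)"
```

```text
10.1 [507.8  60.1 264.4] [ 1.7999e+02 -3.0000e-02  7.9710e+01] F [0.4 0.3 0.2] w 0.4
tool d mm [ 24.3  34.7 114.4]
rotvec [ 1.000e-02 -3.000e-02  1.371e+01]
time_s: 10.35
ee_pos: [507.8, 59.5, 264.1]
ee_rot: [-180.0, -0.0, 65.6]
force: [-0.0, -0.6, 0.5]
gripper_width: 17.7
10.35 [507.8  59.5 264.1] [-1.7997e+02 -1.0000e-02  6.5610e+01] F [-0.  -0.6  0.5] w 17.7
tool d mm [ 32.7  27.5 114.1]
rotvec [-0.03 -0.01 -0.39]
```

```bash
python3 -m creep '{"offset":[[0.016,0.014,0.03],[0.016,0.014,0.03],[0,0,0.04],[0,0,0],[0,0,0]],"rotation":[[0,0,-0.3],[0,0,0],[0,0,0],[0,0,0],[0,0,0]]}'; python3 -c "
from h import *
st(); go(546.3,77.9,66,66)
import pickle
p=camera_params('wrist'); pickle.dump(p,open('w5.pkl','wb'))
cv2.imwrite('pics/i_w.png',grab_frame('wrist')[:,:,::-1])
cv2.imwrite('pics/i_s.png',grab_frame('side')[:,:,::-1])
zoom('pics/i_w.png',130,60,430,280,2.5,'pics/i1.png',1.7)
zoom('pics/i_s.png',150,90,310,240,3.5,'pics/i2.png',1.7)"
```

```text
time_s: 10.98
ee_pos: [546.8, 77.4, 165.7]
ee_rot: [179.9, -0.1, 66.1]
force: [0.3, -0.2, 0.7]
gripper_width: 40.2
10.97 [546.8  77.4 165.7] [ 1.7991e+02 -6.0000e-02  6.6150e+01] F [ 0.3 -0.2  0.7] w 40.2
tool d mm [ 0.2 -0.8 99.7]
rotvec [ 0.09 -0.06  0.15]
```

View pics/i1.png

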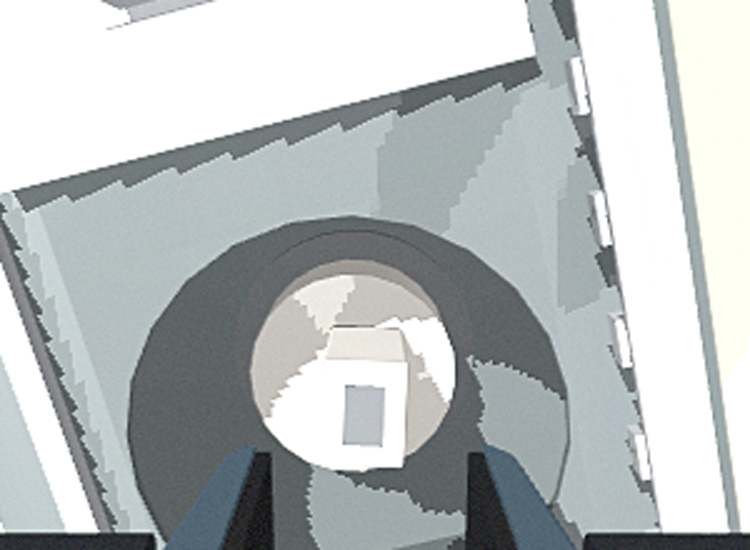

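View pics/i2.png

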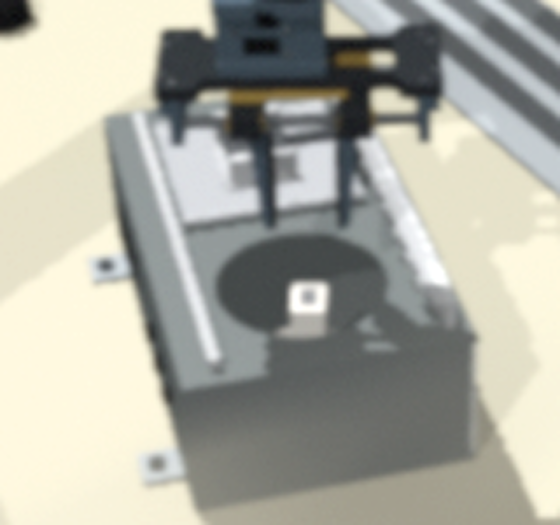

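```bash
python3 - <<'E'
from h import *
import pickle
p=pickle.load(open('w5.pkl','rb'))
X=onz(p,(130+363/2.5,60+415/2.5),96); print(X); s=env.state()
go(X[0],X[1],66,66)
E
```

```text
[545.80514385  78.23246032  96.        ]
tool d mm [  0.   -1.6 100.5]
rotvec [ 0.18 -0.12  0.16]
```

The relay is centred between the fingers to within 2 mm and squared with them. I'll descend through the port.

```bash
python3 -m creep '{"offset":[[0,-0.001,0.035],[0,0,0.03],[0,0,0.02],[0,0,0.012],[0,0,0]],"rotation":[[0,0,0],[0,0,0],[0,0,0],[0,0,0],[0,0,0]]}'; python3 -m creep '{"offset":[[0,0,0],[0,0,0]],"rotation":[[0,0,0],[0,0,0]]}'
```

```text
time_s: 11.7
ee_pos: [544.9, 77.9, 67.9]
ee_rot: [180.0, -0.0, 66.2]
force: [0.2, -0.2, -0.1]
gripper_width: 40.3
time_s: 11.95
ee_pos: [545.4, 78.0, 68.6]
ee_rot: [179.9, -0.1, 66.2]
force: [1.4, 0.9, 0.2]
gripper_width: 40.6
```

```bash
python3 -m creep '{"offset":[[0,0,0.002],[0,0,0],[0,0,0],[0,0,0]],"rotation":[[0,0,0],[0,0,0],[0,0,0],[0,0,0]]}' 1 20; python3 -m creep '{"offset":[[0,0,0],[0,0,0]],"rotation":[[0,0,0],[0,0,0]]}'
```

```text
time_s: 12.45
ee_pos: [544.7, 77.9, 65.6]
ee_rot: [-180.0, -0.0, 66.2]
force: [-0.2, 0.1, 0.3]
gripper_width: 23.9
time_s: 12.7
ee_pos: [544.7, 77.9, 65.6]
ee_rot: [-180.0, -0.0, 66.2]
force: [-0.8, 0.4, 0.2]
gripper_width: 23.7
```

```bash
python3 -m creep '{"offset":[[0,0,-0.005],[0,0,-0.01],[0,0,-0.02],[0,0,-0.02],[0,0,0]],"rotation":[[0,0,0],[0,0,0],[0,0,0],[0,0,0],[0,0,0]]}'; python3 -m creep '{"offset":[[0,0,-0.03],[0,0,-0.03],[0,0,-0.02],[0,0,0]],"rotation":[[0,0,0],[0,0,0],[0,0,0],[0,0,0]]}'; python3 -c "
from h import *
st(); go(513,-201,200,80)
cv2.imwrite('pics/j_w.png',grab_frame('wrist')[:,:,::-1])
cv2.imwrite('pics/j_s.png',grab_frame('side')[:,:,::-1])
zoom('pics/j_s.png',150,60,350,310,2.4,'pics/j2.png',1.7)"
```

```text
time_s: 13.32
ee_pos: [546.1, 78.1, 122.6]
ee_rot: [179.8, -0.1, 66.2]
force: [-0.6, 0.0, -0.6]
gripper_width: 24.0
time_s: 13.82
ee_pos: [545.4, 77.9, 201.4]
ee_rot: [179.9, -0.1, 66.2]
force: [-0.4, 0.3, -1.0]
gripper_width: 23.6
13.82 [545.4  77.9 201.4] [ 1.7988e+02 -8.0000e-02  6.6170e+01] F [-0.4  0.3 -1. ] w 23.6
tool d mm [-268.2   83.1    1.2]
rotvec [  0.13  -0.06 -13.83]
```

View pics/j_w.png

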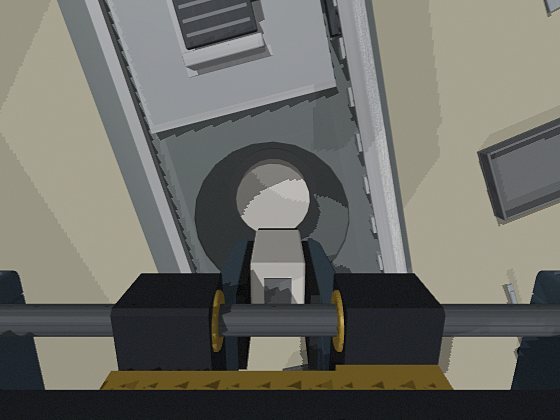

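View pics/j2.png

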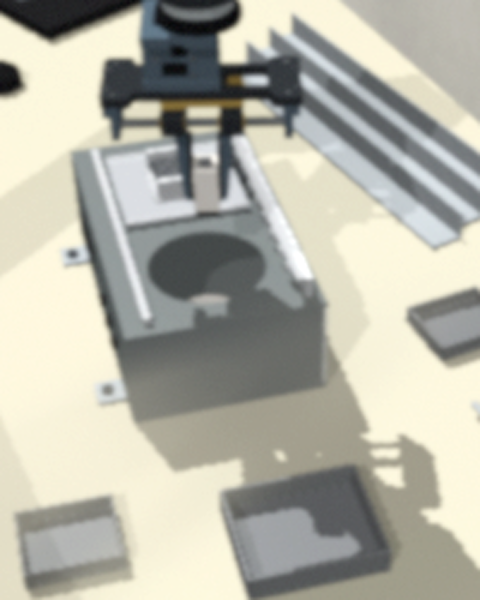

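The relay is held upright between the pads and the pedestal at (272,197) is empty. I'll carry it to the large tray.

```bash
python3 -m creep '{"offset":[[-0.048,0.015,0],[-0.048,0.012,0],[-0.049,0.010,0],[-0.049,0.008,0],[-0.050,0.005,0]],"rotation":[[0,0,-2.8],[0,0,-2.8],[0,0,-2.8],[0,0,-2.8],[0,0,-2.6]]}';python3 -m creep '{"offset":[[-0.015,0,-0.02],[0,0,0],[0,0,0]],"rotation":[[0,0,0],[0,0,0],[0,0,0]]}'; python3 -c "
from h import *
import pickle
st(); go(513,-201,200,80)
p=camera_params('wrist'); pickle.dump(p,open('w6.pkl','wb'))
cv2.imwrite('pics/k_w.png',grab_frame('wrist')[:,:,::-1])"
```

```text
time_s: 14.55
ee_pos: [514.7, -171.4, 198.8]
ee_rot: [-179.8, -0.0, 80.1]
force: [2.2, 0.1, -0.2]
gripper_width: 24.0
time_s: 14.92
ee_pos: [512.6, -183.9, 219.1]
ee_rot: [-179.9, -0.1, 80.0]
force: [0.5, 0.1, -0.8]
gripper_width: 24.1
14.93 [ 512.6 -183.9  219.1] [-1.7986e+02 -6.0000e-02  8.0000e+01] F [ 0.5  0.1 -0.8] w 24.1
tool d mm [-16.8   3.4  19.1]
rotvec [-0.14 -0.06 -0.  ]
```

View pics/k_w.png

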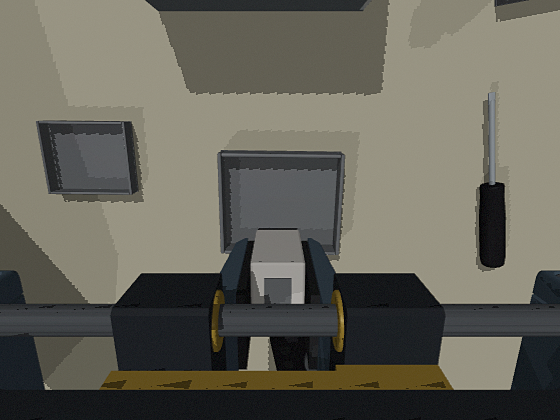

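```bash
python3 -m creep '{"offset":[[-0.04,0.01,0],[0,0,0],[0,0,0]],"rotation":[[0,0,0],[0,0,0],[0,0,0]]}'; python3 -c "
from h import *
import pickle
st()
p=camera_params('wrist'); pickle.dump(p,open('w7.pkl','wb'))
cv2.imwrite('pics/k_w2.png',grab_frame('wrist')[:,:,::-1])
zoom('pics/k_w.png',200,130,370,270,4,'pics/k1.png',1.7)
zoom('pics/k_w2.png',190,80,360,230,4,'pics/k2.png',1.7)"
```

```text
time_s: 15.35
ee_pos: [515.8, -224.8, 219.7]
ee_rot: [-179.9, -0.1, 80.0]
force: [0.3, -0.2, -0.7]
gripper_width: 23.6
15.35 [ 515.8 -224.8  219.7] [-1.799e+02 -7.000e-02  8.001e+01] F [ 0.3 -0.2 -0.7] w 23.6
```

View pics/k1.png

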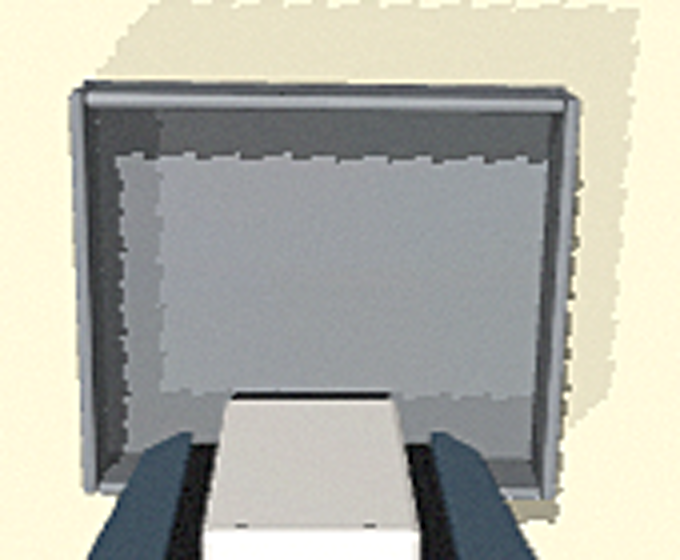

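View pics/k2.png

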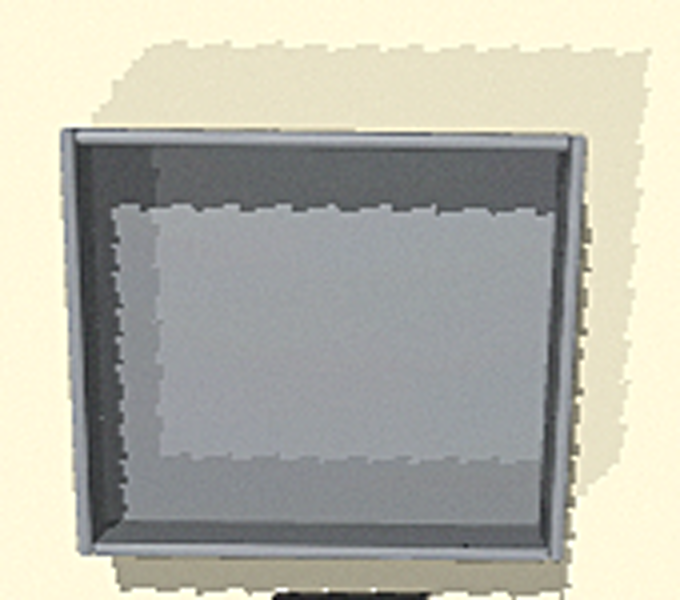

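```bash
python3 - <<'E'
from h import *
import pickle
p1=pickle.load(open('w6.pkl','rb'));p2=pickle.load(open('w7.pkl','rb'))
z1=lambda u,v:(200+u/4,130+v/4); z2=lambda u,v:(190+u/4,80+v/4)
L=[]
for n,a,b in [('TL',(72,90),(62,130)),('TR',(577,98),(585,136)),('BR',(556,502),(563,558)),('BL',(85,494),(82,555)),('fBL',(128,455),(125,520)),('fBR',(535,460),(543,524))]:
    X=tri([(p1,z1(*a)),(p2,z2(*b))]); print(n,X.round(1),(proj(p1,X)-z1(*a)).round(1)); L.append(X)
print('mean',np.mean(L[:4],0))
r=np.array([onz(p2,z2(*a),28)[:2] for a in [(62,130),(585,136),(563,558),(82,555)]]);print(r.mean(0)); r=np.array([onz(p1,z1(*a),28)[:2] for a in [(72,90),(577,98),(556,502),(85,494)]]);print(r.mean(0))
go(514,-201,80,80)
E
```

```text
TL [ 458.4 -136.4   20.6] [-0.2  0.1]
TR [ 586.1 -160.3   24.4] [ 0.2 -0. ]
BR [ 564.9 -262.5   41.1] [ 0. -0.]
BL [ 439.2 -244.4   26.4] [ 0.2 -0.1]
fBL [ 450.  -240.4   12. ] [-0.1  0. ]
fBR [ 563.4 -260.5   15.1] [-0.  0.]
mean [ 512.12795569 -200.91539836   28.12098737]
[ 512.85840073 -201.9036886 ]
[ 512.69225187 -201.95570709]
tool d mm [ 22.9  -5.8 140. ]
rotvec [-0.07 -0.05  0.04]
```

```bash
python3 -m creep '{"offset":[[0.012,-0.003,0.03],[0.011,-0.003,0.04],[0,0,0.05],[0,0,0.04],[0,0,0.02]],"rotation":[[0,0,0],[0,0,0],[0,0,0],[0,0,0],[0,0,0]]}';python3 -m creep '{"offset":[[0,0,0.007],[0,0,0],[0,0,0]],"rotation":[[0,0,0],[0,0,0],[0,0,0]]}'; python3 -c "
from h import *
s=st(); go(513,-201,24,80)"
```

```text
time_s: 16.02
ee_pos: [512.8, -200.5, 38.3]
ee_rot: [-179.8, -0.1, 80.1]
force: [-0.5, 0.2, -0.6]
gripper_width: 23.9
time_s: 16.4
ee_pos: [515.0, -202.4, 34.7]
ee_rot: [179.9, 0.0, 80.0]
force: [0.8, 1.0, -1.4]
gripper_width: 23.7
16.4 [ 515.  -202.4   34.7] [1.7987e+02 2.0000e-02 7.9990e+01] F [ 0.8  1.  -1.4] w 23.7
tool d mm [ 1.  -2.3 10.7]
rotvec [ 0.13  0.02 -0.01]
```

```bash
python3 -m creep '{"offset":[[0,-0.001,0.007],[0,0,0],[0,0,0]],"rotation":[[0,0,0],[0,0,0],[0,0,0]]}';python3 -m creep '{"offset":[[0,0,0.002],[0,0,0]],"rotation":[[0,0,0],[0,0,0]]}'; python3 -m creep '{"offset":[[0,0,0.0015],[0,0,0]],"rotation":[[0,0,0],[0,0,0]]}'
```

```text
time_s: 16.77
ee_pos: [513.2, -202.2, 26.6]
ee_rot: [180.0, -0.0, 80.0]
force: [-0.2, -1.0, -0.3]
gripper_width: 23.6
time_s: 17.02
ee_pos: [513.1, -202.1, 24.4]
ee_rot: [-180.0, -0.0, 80.0]
force: [0.6, 0.3, -0.8]
gripper_width: 24.0
time_s: 17.27
ee_pos: [513.4, -202.2, 23.6]
ee_rot: [180.0, 0.0, 80.0]
force: [-0.2, 0.6, 5.3]
gripper_width: 24.1
```

Contact shows as 5 N at the expected height, so I'll release.

```bash
python3 -m creep '{"offset":[[0,0,-0.0005],[0,0,0],[0,0,0]],"rotation":[[0,0,0],[0,0,0],[0,0,0]]}' 0.5; python3 -c "
from h import *
st()"; python3 -m creep '{"offset":[[0,0,-0.01],[0,0,-0.03],[0,0,-0.04],[0,0,-0.06],[0,0,-0.06]],"rotation":[[0,0,0],[0,0,0],[0,0,0],[0,0,0],[0,0,0]]}'; python3 -c "
from h import *
st()
cv2.imwrite('pics/l_s.png',grab_frame('side')[:,:,::-1]); cv2.imwrite('pics/l_w.png',grab_frame('wrist')[:,:,::-1])"
```

```text
time_s: 17.65
ee_pos: [513.2, -202.1, 23.4]
ee_rot: [-180.0, -0.0, 80.0]
force: [1.4, -0.1, -0.5]
gripper_width: 45.2
17.65 [ 513.2 -202.1   23.4] [-1.7999e+02 -1.0000e-02  7.9970e+01] F [ 1.4 -0.1 -0.5] w 45.2
time_s: 18.27
ee_pos: [512.9, -202.0, 226.0]
ee_rot: [180.0, 0.0, 80.0]
force: [0.3, -1.2, 0.2]
gripper_width: 46.0
18.27 [ 512.9 -202.   226. ] [179.97   0.    79.97] F [ 0.3 -1.2  0.2] w 46.0
```

View pics/l_s.png

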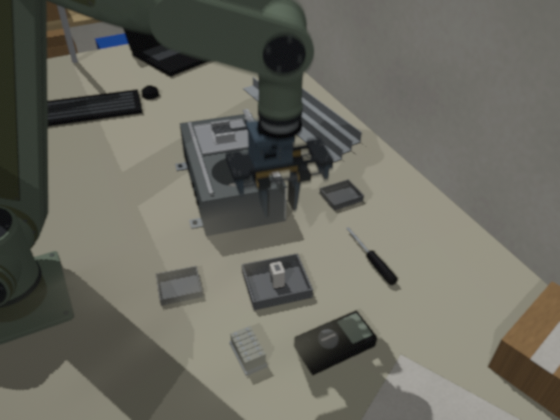

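View pics/l_w.png

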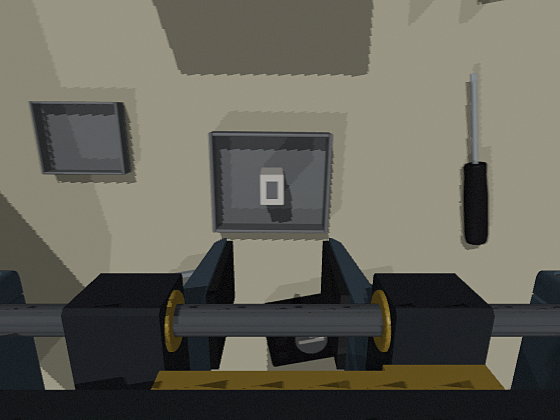

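The relay stands upright in the middle of the large tray, at wrist pixel (272,187). I'll go back to the shutter.

```bash
python3 -c "
from h import *
go(560,180,245,79.75)"; python3 -m creep '{"offset":[[0.055,-0.003,-0.02],[0.055,-0.003,0],[0.055,-0.003,0],[0.055,-0.003,0],[0.055,-0.003,0]],"rotation":[[0,0,0],[0,0,0],[0,0,0],[0,0,0],[0,0,0]]}' 1;  python3 -c "
from h import *
st();go(560,180,245,79.75)"
```

```text
tool d mm [385.2 -24.  -14.9]
rotvec [0.88 0.19 0.22]
time_s: 19.0
ee_pos: [546.0, 73.0, 243.5]
ee_rot: [180.0, 0.0, 80.0]
force: [0.4, 0.2, -0.5]
gripper_width: 0.7
19.0 [546.   73.  243.5] [180.     0.    79.97] F [ 0.4  0.2 -0.5] w 0.7
tool d mm [107.8  -4.9  -1.5]
rotvec [0.   0.   0.22]
```

```bash
python3 -m creep '{"offset":[[0.054,-0.003,0],[0.054,-0.002,0],[0,0,0],[0,0,0]],"rotation":[[0,0,0.2],[0,0,0],[0,0,0],[0,0,0]]}';  python3 -c "
from h import *
import pickle
st();go(567.7,225.1,145,79.75)
p=camera_params('wrist'); pickle.dump(p,open('w8.pkl','wb'))
cv2.imwrite('pics/m_w.png',grab_frame('wrist')[:,:,::-1])
zoom('pics/m_w.png',160,40,400,260,2.6,'pics/m1.png',1.7)"
```

```text
time_s: 19.5
ee_pos: [560.0, 178.1, 243.2]
ee_rot: [-180.0, 0.1, 79.8]
force: [0.4, -0.8, 0.2]
gripper_width: 0.6
19.5 [560.  178.1 243.2] [-1.7996e+02  6.0000e-02  7.9800e+01] F [ 0.4 -0.8  0.2] w 0.6
tool d mm [47.8 -0.6 98.2]
rotvec [-0.04  0.06  0.05]
```

View pics/m1.png

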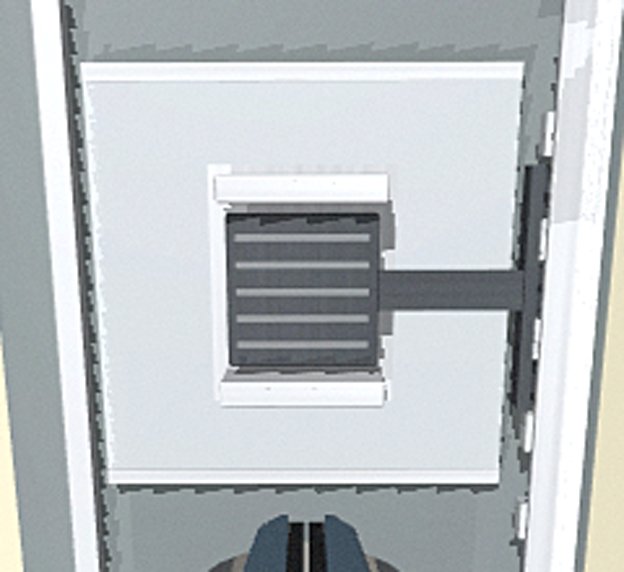

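```bash
python3 - <<'E'
from h import *
import pickle
p=pickle.load(open('w8.pkl','rb'))
X=onz(p,(160+302/2.6,40+292/2.6),132); print(X); go(X[0],X[1],140,79.75)
E
python3 -m creep '{"offset":[[0.024,0,0.03],[0.023,0,0.03],[0,0,0.03],[0,0,0.01],[0,0,0]],"rotation":[[0,0,0],[0,0,0],[0,0,0],[0,0,0],[0,0,0]]}'
```

```text
[567.4333876  224.91640934 132.        ]
tool d mm [ 48.   -1.1 103.4]
rotvec [-0.03  0.04 -0.01]
time_s: 20.18
ee_pos: [568.8, 223.6, 143.7]
ee_rot: [-180.0, 0.0, 79.7]
force: [-0.3, 0.1, -0.9]
gripper_width: 0.7
```

The tab lies at (567.4,224.9), exactly 150 mm from its closed place, so the shutter is fully open. Next I'll press it.

```bash
python3 -m creep '{"offset":[[0,0,0.008],[0,0,0.005],[0,0,0]],"rotation":[[0,0,0],[0,0,0],[0,0,0]]}'; python3 -m creep '{"offset":[[0,0,0.004],[0,0,0.002],[0,0,0]],"rotation":[[0,0,0],[0,0,0],[0,0,0]]}'
```

```text
time_s: 20.55
ee_pos: [569.1, 224.5, 131.0]
ee_rot: [179.9, -0.0, 79.8]
force: [0.6, -1.3, 2.4]
gripper_width: 0.5
time_s: 20.92
ee_pos: [569.1, 224.6, 124.9]
ee_rot: [179.9, -0.0, 79.8]
force: [0.7, -2.6, 3.3]
gripper_width: 0.5
```

```bash
python3 -c "
from h import *
st();go(567.7,224,124,79.75)"
```

```text
20.93 [569.1 224.6 124.9] [ 1.7994e+02 -1.0000e-02  7.9780e+01] F [ 0.7 -2.6  3.3] w 0.5
tool d mm [-0.9 -1.3  0.9]
rotvec [ 0.06 -0.01  0.03]
```

```bash
python3 -m creep '{"offset":[[0,0,0.001],[-0.004,0,0],[-0.004,0,0],[-0.003,0,0],[-0.003,0,0]],"rotation":[[0,0,0],[0,0,0],[0,0,0],[0,0,0],[0,0,0]]}'
```

```text
time_s: 21.55
ee_pos: [566.5, 210.9, 123.8]
ee_rot: [180.0, -0.0, 79.8]
force: [3.4, 1.9, 4.0]
gripper_width: 0.6
```

```bash
python3 -m creep '{"offset":[[-0.008,0,0],[-0.01,0,0],[-0.01,0,0],[-0.01,0,0],[-0.01,0,0]],"rotation":[[0,0,0],[0,0,0],[0,0,0],[0,0,0],[0,0,0]]}';python3 -m creep '{"offset":[[-0.01,0,0],[-0.01,0,0],[-0.01,0,0],[-0.01,0,0],[-0.01,0,0]],"rotation":[[0,0,0],[0,0,0],[0,0,0],[0,0,0],[0,0,0]]}'; python3 -c "
from h import *
st();go(539.4,68.5,124,79.75)"
```

```text
time_s: 22.18
ee_pos: [557.4, 162.9, 123.5]
ee_rot: [-180.0, 0.0, 79.8]
force: [0.9, 2.1, 4.1]
gripper_width: 0.7
time_s: 22.8
ee_pos: [548.7, 113.9, 123.6]
ee_rot: [-180.0, -0.0, 79.8]
force: [0.9, 2.2, 4.4]
gripper_width: 0.8
22.8 [548.7 113.9 123.6] [-180.     -0.     79.77] F [0.9 2.2 4.4] w 0.8
tool d mm [-46.3  -1.1  -0.4]
rotvec [-0.   -0.    0.02]
```

```bash
python3 -m creep '{"offset":[[-0.01,0,0],[-0.01,0,0],[-0.01,0,0],[-0.007,0,0],[-0.004,0,0]],"rotation":[[0,0,0],[0,0,0],[0,0,0],[0,0,0],[0,0,0]]}';python3 -m creep '{"offset":[[-0.003,0,0],[-0.002,0,0],[-0.001,0,0]],"rotation":[[0,0,0],[0,0,0],[0,0,0]]}'
```

```text
time_s: 23.42
ee_pos: [541.4, 73.8, 123.6]
ee_rot: [-180.0, -0.0, 79.7]
force: [1.4, 3.2, 4.4]
gripper_width: 0.7
time_s: 23.8
ee_pos: [540.5, 69.8, 123.5]
ee_rot: [-180.0, -0.2, 79.7]
force: [2.3, 9.5, 3.3]
gripper_width: 0.4
```

```bash
python3 -m creep '{"offset":[[-0.001,0,0],[0,0,0]],"rotation":[[0,0,0],[0,0,0]]}'; python3 -m creep '{"offset":[[0.003,0,0],[0,0,-0.006],[0,0,-0.01],[0.002,0,-0.03],[0,0,-0.05]],"rotation":[[0,0,0],[0,0,0],[0,0,0],[0,0,0],[0,0,0]]}'; python3 -m creep '{"offset":[[-0.045,0,-0.03],[0,0,0],[0,0,0]],"rotation":[[0,0,0],[0,0,0],[0,0,0]]}'; python3 -c "
from h import *
import pickle
st()
p=camera_params('wrist'); pickle.dump(p,open('w9.pkl','wb'))
cv2.imwrite('pics/n_w.png',grab_frame('wrist')[:,:,::-1])
zoom('pics/n_w.png',170,60,400,260,3,'pics/n1.png',1.7)"
```

```text
time_s: 24.05
ee_pos: [540.5, 69.8, 123.6]
ee_rot: [-180.0, -0.3, 79.7]
force: [0.6, 9.1, 2.7]
gripper_width: 0.4
time_s: 24.68
ee_pos: [539.3, 71.4, 218.9]
ee_rot: [-179.7, 0.2, 79.8]
force: [1.0, -0.4, -1.0]
gripper_width: 0.5
time_s: 25.05
ee_pos: [532.4, 27.7, 248.9]
ee_rot: [-179.9, 0.0, 79.7]
force: [0.9, 0.5, -0.0]
gripper_width: 0.4
25.05 [532.4  27.7 248.9] [-1.7989e+02  2.0000e-02  7.9730e+01] F [ 0.9  0.5 -0. ] w 0.4
```

View pics/n1.png

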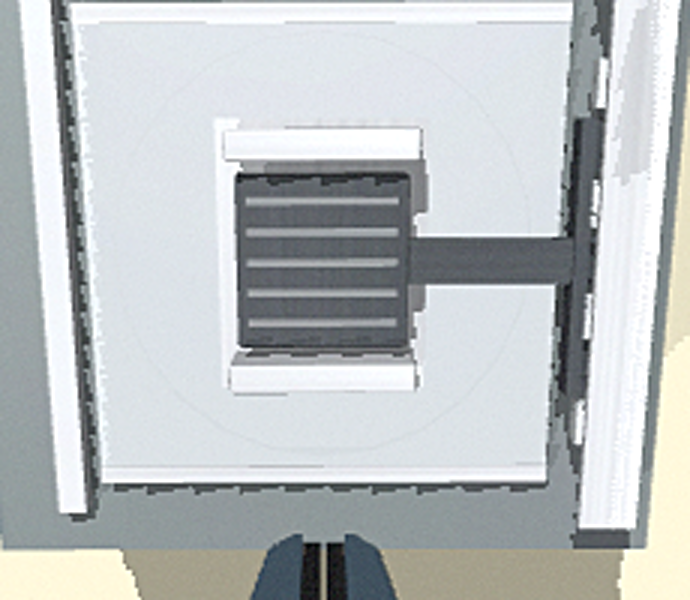

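```bash
python3 -m creep '{"offset":[[0,-0.06,0],[0,0,0],[0,0,0]],"rotation":[[0,0,0],[0,0,0],[0,0,0]]}'; python3 -c "
from h import *
import pickle
st()
p=camera_params('wrist'); pickle.dump(p,open('w10.pkl','wb'))
cv2.imwrite('pics/n_w2.png',grab_frame('wrist')[:,:,::-1])
zoom('pics/n_w2.png',230,40,480,260,3,'pics/n2.png',1.7)
cv2.imwrite('pics/n_s.png',grab_frame('side')[:,:,::-1])
zoom('pics/n_s.png',150,90,390,390,2,'pics/n3.png',1.7)
"
```

```text
time_s: 25.48
ee_pos: [474.3, 39.0, 249.2]
ee_rot: [-180.0, 0.0, 79.8]
force: [1.1, 0.8, 0.0]
gripper_width: 0.6
25.48 [474.3  39.  249.2] [-179.99    0.     79.83] F [1.1 0.8 0. ] w 0.6
```

View pics/n2.png

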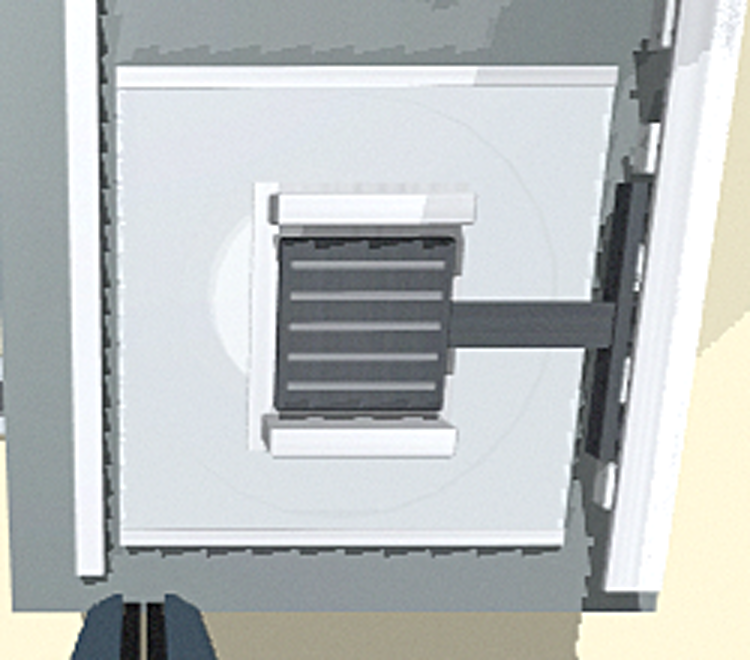

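View pics/n3.png

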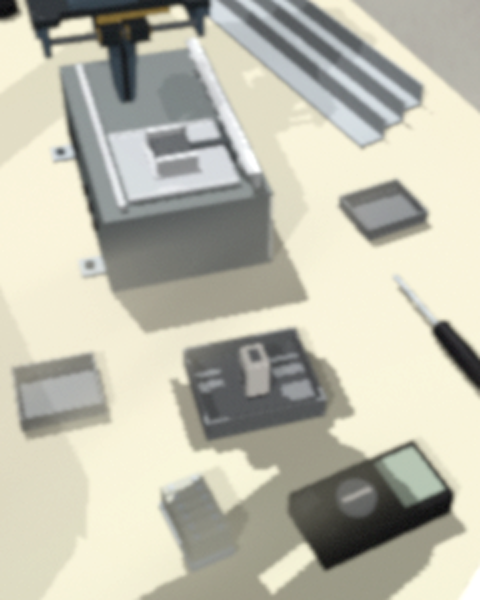

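```bash
python3 - <<'E'
from h import *
import pickle
p1=pickle.load(open('w9.pkl','rb'));p2=pickle.load(open('w10.pkl','rb'))
z1=lambda u,v:(170+u/3,60+v/3); z2=lambda u,v:(230+u/3,40+v/3)
H=[]
for n,a,b in [('mid',(322,262),(364,326.5)),('r1L',(247,201),(292,265)),('r1R',(398,201),(445,265)),('r5L',(250,323),(288,386)),('r5R',(397,323),(435,386)),('ck+R near top',(421,159),(473,222)),('ck-R',(415,388),(455,455)),('shTL',(72,5),(117,67)),('shTR',(570,3),(617,68)),('shBR',(545,480),(563,543)),('shBL',(102,482),(120,546))]:
    X=tri([(p1,z1(*a)),(p2,z2(*b))]); print(n,X.round(1),(proj(p1,X)-z1(*a)).round(1))
print(onz(p1,z1(322,262),132),onz(p2,z2(364,326.5),132))
E
```

```text
mid [541.3  77.6 133. ] [-0.   0.1]
r1L [524.7  96.6 131.9] [0. 0.]
r1R [563.6  89.8 134.8] [ 0. -0.]
r5L [519.3  65.1 132.3] [ 0.  -0.1]
r5R [558.4  58.2 132.6] [ 0.  -0.1]
ck+R near top [570.8  99.4 137.7] [ 0.  -0.2]
ck-R [559.9  40.9 140.7] [-0.   0.6]
shTL [488.2 153.7 116.6] [-0.  -0.3]
shTR [616.1 130.3 120.5] [-0.  0.]
shBR [594.7   1.8 118. ] [ 0.  -0.1]
shBL [465.1  24.  117.2] [-0.   0.2]
[541.30207373  77.64201603 132.        ] [541.46504168  77.40807213 132.        ]
```

The tab reads 133 mm high and sits at (541.3,77.6), its original closed place. The relay stands in the tray and the bystanders are unmoved. I'll compare the top view with the first one before handing in.

```bash
python3 -c "
from h import *
cv2.imwrite('pics/o_t.png',grab_frame('top')[:,:,::-1]); st()"
```

```text
25.62 [475.1  38.7 249.3] [180.    -0.    79.78] F [ 0.1  0.5 -0.4] w 0.4
```

View pics/o_t.png

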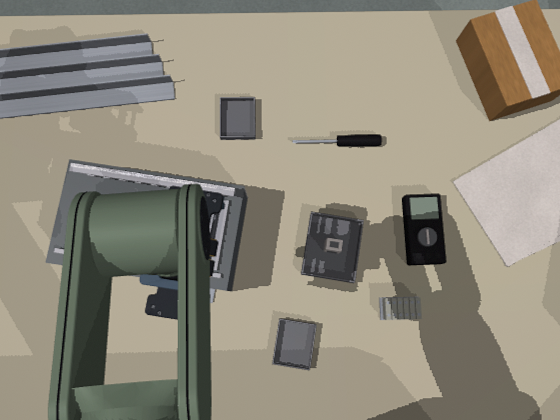

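The top view shows the relay upright in the tray at (334,245). The meter (425,230), screwdriver (340,140) and terminals (400,308) are where they started.

```bash
python3 -c "
from workcell import env
print(env.job_done())"
```

```text
the job is handed in; nothing more can be done
None
```

The relay is out of the enclosure and standing upright in the middle of the large tray, and the shutter is closed again over the empty port. The job was handed in at about 25.6 s; no verdict was reported.

- **Opening:** I held the tab down 7 to 8 mm and slid the shutter to its end stop. The push force rose to about 10 N there. I then let the tab up, and later measured it exactly 150 mm from its closed place.
- **Relay:** I turned the gripper 14° to match the relay, gripped it across its 24 mm side with 20 N, and lifted it out through the port. I set it down on first contact with the tray floor (about 5 N) and released it.
- **Closing:** I slid the shutter back with the tab held down until it reached the closed stop (about 9 N), then let the tab spring up.
- **Last checks:**
  - The two wrist views put the tab at (541.3, 77.6), against (541.0, 77.2) at the start. Its top is about 133 mm above the bench, so it is up.
  - The side and top views show the relay upright in the tray and the meter, screwdriver and terminal strip unmoved.
  - The gripper is clear of everything.
- **Not certain:** Some two-view heights were off by several mm, such as the tray rim at 20 to 41 mm against 28 mm. I relied on the contact forces for the final heights. I did not push the closed shutter to test the lock; that it is locked is inferred from the tab's height and place.

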